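# Start the strap screw in a glassblower's wooden mould

### The job

A steel strap ties the two halves of the long wooden mould together; one end is already fastened, but at the other end the big wing-headed self-tapping screw still stands proud. Press firmly down on it and, pressing all the while, turn it clockwise (seen from above) by a little less than a quarter turn, so that it bites and sinks until its collar sits on the strap; it must not spin without sinking. Then let go, and leave the glass drop beside the mould standing where it is.

Things in the scene. Friction and masses are not known exactly. Their poses are not given: they have to be found in the camera images.
- screw_head (a point): Middle of the screw's upright steel wing: 40 mm long (x axis), 12 thick (y), 28 high (z, up). Under it a collar 36 mm across, its top 14 mm and underside 19 mm below this point, 8 mm above the strap at first. Strap: 170 x 36 mm, top 58 mm above the table, on the long fixed mould 220 x 100 mm; its other end's low round screw is home. So is the wing screw on the small round mould: not this one.
- screw_depth (a joint): How far the screw has sunk (m): 0 at the start, 0.008 with the collar on the strap. Sinks only when pushed with over about 8 N, and no further than 1 mm plus 6 mm per rad turned (steep thread): turned unpushed it does not sink, pushed unturned it stops at 1 mm. Stays where left.
- screw_turn (a joint): How far the screw has been turned clockwise seen from above (rad): 0 at the start, stop at 1.6; about 1.17 is needed to seat the collar. Stiff to turn, about 0.3 N m; stays where it is left.
- glass: A loose clear-glass drop on a round foot, 58 mm across at its widest and 114 mm high, 0.12 kg, standing on the table beside the long mould, 140 to 170 mm from the screw. Origin at the centre of its underside, z axis up. To be left alone.
Not all that is in view belongs to the job. What is shaped like the part that bears screw_head but green or purple is not meant.

How it is judged:
By the outcome, as a careful person would: the job done as asked, in the order asked, and still so for the second after the job is handed in, with the robot touching nothing.
It also fails if it takes over 35 s, if anything falls off the work surface, if the arm or the gripper's body presses on something with over 40 N, if the wrist force passes 120 N, or if a joint passes its speed limit or range.

### The arm

A 7-joint arm with a two-finger parallel gripper is mounted at the origin on the work surface. World frame = base frame: x ahead of the robot, y to its left, z up, the work surface at z = 0. Lengths are in mm, angles in degrees, forces in N, time in s.
With the tool pointing down it reaches from about 425 to 975 mm from the base axis. Payload 16.7 kg.
Tool frame: the origin (TCP) lies at the very end of the fingers, on their centre line; the grasp point (between the pads) lies 19 mm behind it; z points along the fingers, y is the direction in which the jaws open and shut (so a half turn about z gives the same grasp; the last joint's range is limited). The gripper opens to 85 mm and grips with 20 to 120 N. Pads are 22 mm wide; open, the fingers measure 114 mm over their backs; the gripper's body (76 mm by 85 mm) begins 54 mm behind the grasp point. The pads swing forward as they close: fully open they stand 13 mm farther back than shut.
Start: joints at [-82.076, 24.414, 4.234, 92.017, -1.954, 63.644, -3.845], TCP at [191.6, 647.198, 231.302] pointing down, gripper open.
Joint ranges: [-163.25, 163.25], [-28.42, 122.38], [-70.27, 78.77], [12.13, 141.07], [-58.53, 238.53], [9.26, 117.41], [-156.51, 156.51]. Speed limits (degrees/s): [108.29, 108.29, 136.94, 136.94, 172.46, 172.46, 172.46].

### API

Orientations are given as [roll, pitch, yaw] about the fixed x, y, z axes, in that order (R = Rz(yaw) Ry(pitch) Rx(roll)).
In Python, from workcell import robot, grip, kin, imaging, nets, telemetry gives the robot as it stands. Calls block until the motion is done:
- robot.goto(position, orientation): joint-space move of the TCP to a pose.
- robot.move_straight(position, rot=None, v=150, force_limit=None): straight line of the TCP; rot=None keeps the orientation; v is the mean speed in mm/s. With force_limit (N) it stops when the force on the tool has changed by that much, and returns True; else False.
- robot.move_j(angles): joint-space move.
- grip(opening): opening from 0.0 (shut) to 1.0 (fully open); the grip force is fixed at half the most; returns when the fingers have stopped.
- robot.wait(seconds).
- kin.inverse_kinematics(position, orientation): joint angles nearest the present ones, or None.
- imaging.get_image(name): name is "scene" or "top" or "wrist"; returns the picture (400x640x3 uint8, blue, green, red); there is no depth.
- imaging.camera_info(name): a dict with "vfov" (degrees; the focal length in pixels is half the picture's height over the tangent of half this angle, whatever the lens; pixels are square), "cx", "cy" (the principal point, pixels), "eye" and "rotation" of the camera in the world; the wrist camera has in their place "tool_from_camera" (4x4, takes a point from camera to tool coordinates, whose origin is the TCP and whose axes are the flange's). Camera axes: x right, y up, looking along -z (the intrinsics and any distortion apply to the point x, -y, -z); pixel columns grow to the right and rows downward; lengths in mm; the calibration is good to about 2 mm. The wrist camera is an equidistant fisheye: a pixel r from the principal point sees the ray r / f radians off the axis. A picture is of the moment at which its call begins: read the wrist's pose just before it. camera_info takes no time and is no camera call.
A pose or a line that the arm cannot do raises robot.MotionError and nothing moves.
- robot.finish_job(): hands the job in, once; it reports no verdict.
Trained networks look in the newest picture that a camera, given by its name, has taken for a name from the list of things; names that differ only in an ending like _2 or _b are one class to them, and where a whole thing is asked for, a point or a joint stands for the part that bears it (a point fixed in the world has none). Each returns a list of dicts, best first, with "confidence" (0 to 1); they miss things now and then, are a little off and sometimes report something else, mostly with a low value. They report only what shows in the picture. A call takes as long as a camera call. They do not tell look-alikes from the thing itself.
- nets.find_in(query, camera): "uv" ([column, row] in pixels, amid what is visible of it).
- nets.masks_of(query, camera): "mask" (400x640 bool, what is visible of it) and "uv" ([column, row] in pixels, amid what is visible of it).
Readings, each from a call of its own:
- telemetry.current_clock(): time.
- telemetry.current_qpos(): joint angles.
- telemetry.current_joint_vel(): joint speeds.
- telemetry.current_tau(): joint torques, N m.
- telemetry.current_tcp_pos(): TCP position.
- telemetry.current_orientation(): TCP orientation.
- telemetry.current_force(): force on the tool from outside, world axes, zero at the start.
- telemetry.current_ft_torque(): the same for the moment, N m.
- telemetry.current_width(): opening from 0.0 (shut) to 1.0 (fully open).
Only numpy, scipy, OpenCV 4.12 (cv2) and the standard library are available. Lean on these libraries where they do the work, as an engineer would, in place of code of your own. Each camera call takes 0.05 s, during which the arm holds its last target.

## Working session

There is one attempt and no reset: what is moved stays moved. The work goes in short steps, each a Python script; the robot and the scene stay as the last script left them, time stands still between calls to the robot, and variables do not carry over. Pictures are saved under pics/ and viewed, and the job is handed in when it is done.

```bash
mkdir -p pics
cat > h.py <<'E'
import numpy as np, cv2
from workcell import robot, grip, kin, imaging, nets, telemetry
def save(n,img): cv2.imwrite('pics/'+n+'.png',img)
def ray(cam,u,v):
    c=imaging.camera_info(cam); f=200/np.tan(np.radians(c['vfov']/2))
    d=np.array([(u-c['cx'])/f,-(v-c['cy'])/f,-1.]); d=np.array(c['rotation'])@d
    return np.array(c['eye']),d/np.linalg.norm(d)
def atz(cam,u,v,z):
    e,d=ray(cam,u,v); return e+d*(z-e[2])/d[2]
E
python3 - <<'E'
from h import *
for n in ['scene','top','wrist']:
    im=imaging.get_image(n); save(n+'1',im); i=imaging.camera_info(n); print(n,i)
    for q in ['screw_head','glass']:
        print(q,[(np.round(r['uv']),round(r['confidence'],2)) for r in nets.find_in(q,n)])
print(telemetry.current_clock())
E
```

```text
scene {'vfov': 51.82358758198942, 'cx': 317.4410783930869, 'cy': 201.09460490982136, 'eye': array([928.78585202,  57.0122554 , 934.62827893]), 'rotation': array([31.35305866,  0.76738138, 76.44933429])}
screw_head [(array([205., 208.]), 0.64), (array([319., 261.]), 0.61), (array([459., 174.]), 0.59), (array([361., 124.]), 0.45)]
glass [(array([260., 297.]), 0.94)]
top {'vfov': 49.142504917320935, 'cx': 321.18470430287323, 'cy': 197.18469009777291, 'eye': array([ 260.92348282,  169.40960398, 1059.5226672 ]), 'rotation': array([ 10.09593739,   1.54488529, -88.80026665])}
screw_head [(array([350., 138.]), 0.76), (array([252., 299.]), 0.67), (array([176., 199.]), 0.61), (array([450., 228.]), 0.57)]
glass [(array([412., 129.]), 0.86)]
wrist {'vfov': 65.70646984690485, 'cx': 314.3249513276662, 'cy': 200.22390187069166, 'tool_from_camera': array([[ 2.09496217e-04,  9.44894934e-01,  3.27373670e-01,
         8.43507531e+01],
       [ 9.99999764e-01, -4.12209059e-04,  5.49824561e-04,
        -4.61948094e-01],
       [ 6.54472835e-04,  3.27373477e-01, -9.44894797e-01,
        -1.41565196e+02],
       [ 0.00000000e+00,  0.00000000e+00,  0.00000000e+00,
         1.00000000e+00]])}
screw_head [(array([ 28., 350.]), 0.58)]
glass []
0.45
```

View pics/scene1.png

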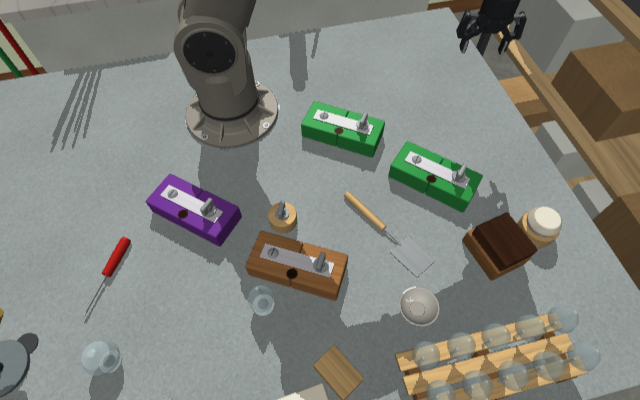

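View pics/top1.png

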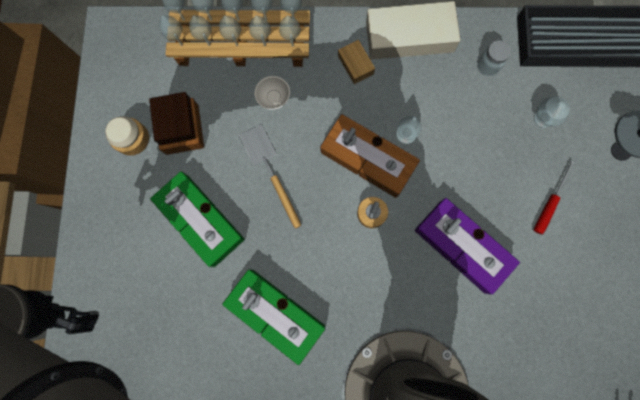

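View pics/wrist1.png

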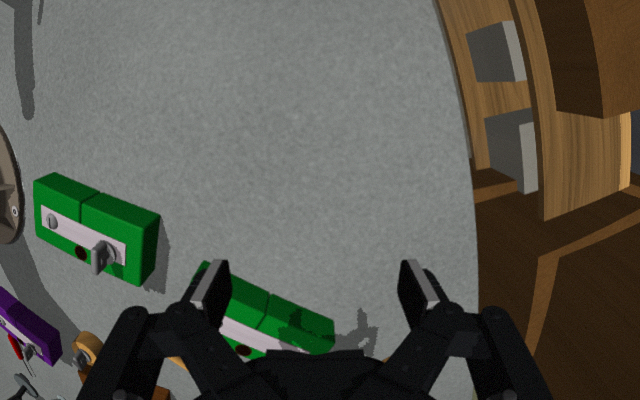

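Candidates for the wing screw in the top image are:
- brown long mould at (349,138)
- green moulds at (175,198) and (250,299)
- purple mould at (448,227)
- small round mould at (373,210)

I choose the brown one, seen at (321,262) in the scene view. The glass drop is at (408,130) in the top view.

```bash
cat >> h.py <<'E'
from scipy.spatial.transform import Rotation as Ro
def ray(cam,u,v):
    c=imaging.camera_info(cam); f=200/np.tan(np.radians(c['vfov']/2))
    d=np.array([(u-c['cx'])/f,-(v-c['cy'])/f,-1.]); d=Ro.from_euler('xyz',c['rotation'],degrees=True).apply(d)
    return np.array(c['eye']),d/np.linalg.norm(d)
def proj(cam,p):
    c=imaging.camera_info(cam); f=200/np.tan(np.radians(c['vfov']/2))
    q=Ro.from_euler('xyz',c['rotation'],degrees=True).inv().apply(np.array(p)-c['eye'])
    return np.array([c['cx']+f*q[0]/-q[2], c['cy']-f*q[1]/-q[2]])
def tri(a,b):
    e1,d1=ray(*a);e2,d2=ray(*b)
    s=np.linalg.lstsq(np.c_[d1,-d2],e2-e1,rcond=None)[0]
    return (e1+s[0]*d1+e2+s[1]*d2)/2, np.linalg.norm(e1+s[0]*d1-e2-s[1]*d2)
E
python3 - <<'E'
from h import *
print(tri(('top',350,138),('scene',320,262)))
print(tri(('top',408,130),('scene',261,299)))
t=cv2.imread('pics/top1.png');s=cv2.imread('pics/scene1.png')
a=cv2.resize(t[105:205,310:430],None,fx=5,fy=5,interpolation=cv2.INTER_CUBIC)
b=cv2.resize(s[220:320,235:355],None,fx=5,fy=5,interpolation=cv2.INTER_CUBIC)
save('crop1a',a);save('crop1b',b)
E
```

```text
(array([575.80800627, 135.7465901 ,  80.08139275]), np.float64(0.8466703594157478))
(array([612.16614486,  -8.04346511,  34.83404532]), np.float64(2.101016043227295))
```

View pics/crop1a.png

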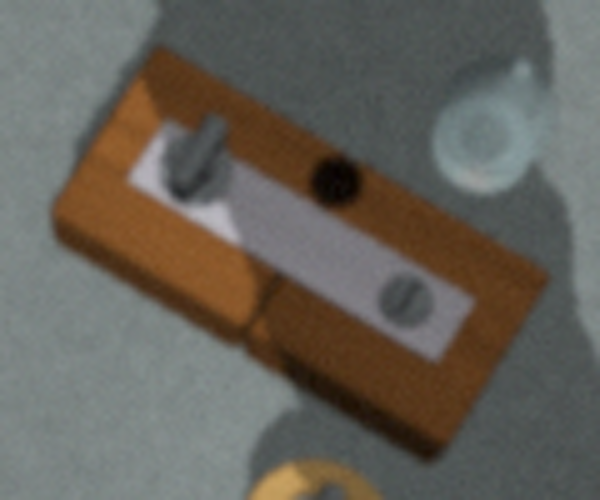

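View pics/crop1b.png

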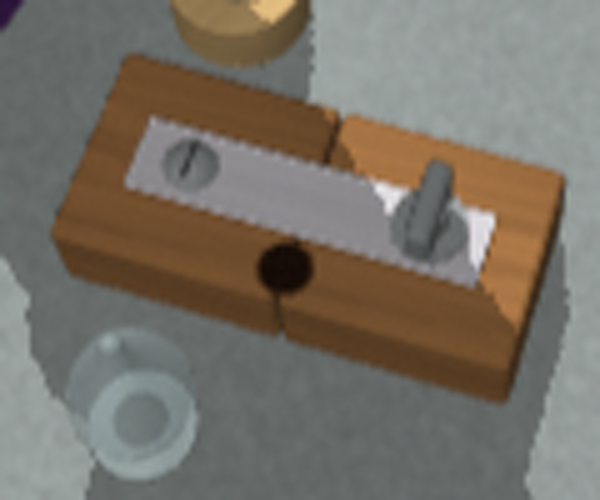

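The crops confirm the choice. The brown mould carries the wing screw at top (349,138), the low round screw at (391,165), and the glass at (408,130). Next I hover over it with the wrist camera.

Run:
```python
from h import *
a=atz('top',346,142,90);b=atz('top',353,130,99);print(a,b)
a=atz('top',346,141,99);b=atz('top',353,129,99);d=b-a;w=np.degrees(np.arctan2(d[1],d[0]));print('wing',w)
print(telemetry.current_orientation())
for y in [w,w+180,w-180]:
    for dy in [0,-75,-90]:
        q=kin.inverse_kinematics([576,136,80],[180,0,y+dy]); print(round(y+dy),None if q is None else np.round(q))
```

```text
[562.85632423 144.7718954   90.        ] [588.79640055 129.31005547  99.        ]
wing -28.620585868488618
[-1.79989905e+02 -3.78283747e-03  1.63508085e+02]
-29 [-65.  50.  69. 112. -56.  60. -89.]
-104 [-21.  27.   2. 110.  -1.  43. 148.]
-119 [-24.  27.   5. 110.  -3.  43. 135.]
151 [-38.  29.  24. 111. -17.  44.  57.]
76 [-47.  32.  37. 112. -26.  45.  -9.]
61 [-49.  32.  39. 112. -28.  46. -23.]
-209 [-38.  29.  24. 111. -17.  44.  57.]
-284 [-47.  32.  37. 112. -26.  45.  -9.]
-299 [-49.  32.  39. 112. -28.  46. -23.]
```

Run:
```python
from h import *
robot.goto([576,136,190],[180,0,151])
print(telemetry.current_clock(),telemetry.current_tcp_pos(),telemetry.current_orientation(),telemetry.current_force())
im=imaging.get_image('wrist');save('w2',im)
for r in nets.masks_of('screw_head','wrist'):
    print(np.round(r['uv']),r['confidence'],r['mask'].sum())
```

```text
2.7333 [575.85240171 137.1658554  189.95644159] [ 1.79989379e+02 -1.30260342e-02  1.51095579e+02] [ 0.32298066  0.75826462 -0.59145974]
[316. 198.] 0.95 1444
[ 43. 144.] 0.79 941
```

View pics/w2.png

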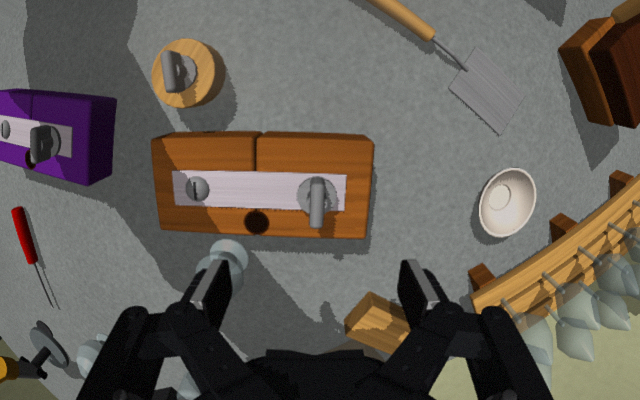

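Wrist view: the wing of the brown mould's screw is at (317,203), aligned with image columns, i.e. tool x. The glass at (228,255) stands clear, outside the fingers' swing.

```bash
cat >> h.py <<'E'
def wray(pos,rpy,u,v):
    c=imaging.camera_info('wrist'); f=200/np.tan(np.radians(c['vfov']/2))
    x,y=u-c['cx'],v-c['cy']; r=np.hypot(x,y); th=r/f
    d=np.array([np.sin(th)*x/r,-np.sin(th)*y/r,-np.cos(th)]) if r>0 else np.array([0,0,-1.])
    T=c['tool_from_camera']; R=Ro.from_euler('xyz',rpy,degrees=True)
    return R.apply(T[:3,3])+pos, R.apply(T[:3,:3]@d)
def watz(pos,rpy,u,v,z):
    e,d=wray(np.array(pos),rpy,u,v); return e+d*(z-e[2])/d[2]
E
python3 - <<'E'
from h import *
im=cv2.imread('pics/w2.png')
save('w2c',cv2.resize(im[160:245,270:370],None,fx=7,fy=7,interpolation=cv2.INTER_CUBIC))
P=[575.852,137.166,189.956];O=[179.989,-.013,151.096]
for z,pts in [(99,[(317,179),(317,203),(317,226)]),(58,[(174,170),(346,175),(345,210),(175,207)])]:
    for p in pts: print(z,p,watz(P,O,*p,z))
E
```

```text
99 (317, 179) [558.09292059 148.73801516  99.        ]
99 (317, 203) [575.45642107 139.21629694  99.        ]
99 (317, 226) [593.02399159 129.59207768  99.        ]
58 (174, 170) [491.62851608  27.10941915  58.        ]
58 (346, 175) [577.42028727 168.74151741  58.        ]
58 (345, 210) [607.44267546 152.33358587  58.        ]
58 (175, 207) [523.05157422   4.631981    58.        ]
```

View pics/w2c.png

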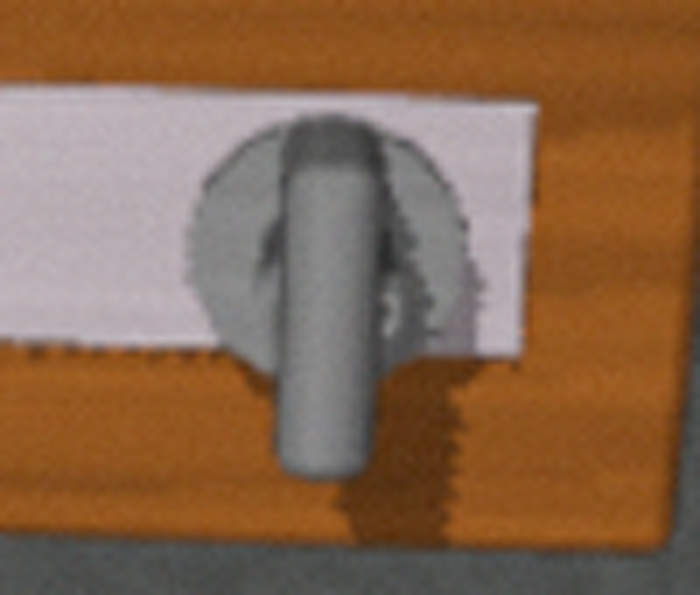

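Run:
```python
from h import *
P=[575.852,137.166,189.956];O=[179.989,-.013,151.096]
a=watz(P,O,317.6,183.3,99);b=watz(P,O,316.2,227.6,99);print(a,b,(a+b)/2,np.linalg.norm(b-a),np.degrees(np.arctan2(*(b-a)[1::-1])))
print(watz(P,O,317.4,195.7,71))
```

```text
[561.36974003 147.47459381  99.        ] [593.96920712 128.32482352  99.        ] [577.66947358 137.89970867  99.        ] 37.80792187631866 -30.43107810466169
[578.46267902 138.21600953  71.        ]
```

Run:
```python
from h import *
t=telemetry
print(robot.move_straight([577.8,138,110],[180,0,149.7],v=120))
print(robot.move_straight([577.8,138,77],v=60,force_limit=10))
print(t.current_tcp_pos(),t.current_orientation(),t.current_force())
grip(0.0)
print(t.current_width(),t.current_clock(),t.current_tcp_pos(),t.current_force(),t.current_ft_torque())
im=imaging.get_image('wrist');save('w3',im)
```

```text
False
False
[577.87513763 137.85538312  76.95734734] [-1.79986716e+02  8.59398195e-04  1.49689168e+02] [ 0.00062487  0.05038654 -0.27909557]
0.12824019022273808 5.0167 [577.90997434 138.14419891  77.15116181] [-1.39660654  1.58390328  2.83605412] [ 0.20663811  0.08315847 -0.1928646 ]
```

View pics/w3.png

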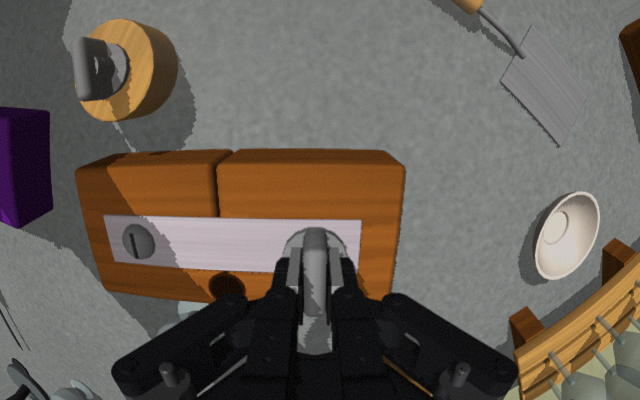

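The fingers grip the wing squarely at (316,260), width 0.13. Now I press before turning.

Run:
```python
from h import *
t=telemetry
p=t.current_tcp_pos(); z=77.0
for i in range(8):
    z-=0.6
    robot.move_straight([577.9,138,z],v=10)
    f=t.current_force(); print(round(z,2),np.round(t.current_tcp_pos(),2),np.round(f,1),round(t.current_clock(),2))
    if f[2]>22: break
```

```text
76.4 [577.94 138.13  76.55] [-0.8  1.5  4.3] 5.32
75.8 [577.92 138.15  76.05] [-2.1  1.   6.9] 5.57
75.2 [577.96 138.18  75.8 ] [-4.6  0.9 13.9] 5.82
74.6 [578.05 138.15  75.65] [-7.8  0.2 22. ] 6.07
74.0 [578.09 138.21  75.54] [-11.5  -0.7  31.1] 6.32
```

Run:
```python
from h import *
t=telemetry
z=74.0; y=149.7
for i in range(6):
    y-=6; z-=0.63
    robot.move_straight([577.9,138,z],[180,0,y],v=5)
    f=t.current_force(); p=t.current_tcp_pos()
    print(y,round(z,2),np.round(p,2),np.round(t.current_orientation()[2],1),np.round(f,1),np.round(t.current_ft_torque(),2),round(t.current_clock(),2))
    if f[2]<25: z-=(28-f[2])/14
    if f[2]>38: z+=(f[2]-32)/14
    if f[2]>60: break
```

```text
143.7 73.37 [578.18 138.27  74.89] 143.7 [-10.4   1.2  31.4] [ 0.2   2.23 -0.23] 6.59
137.7 72.74 [578.23 138.35  74.22] 137.7 [-10.    0.7  31.5] [-0.05  2.18 -0.23] 6.87
131.7 72.11 [578.33 138.51  73.62] 131.7 [-9.4  0.1 31.6] [ 0.1   2.07 -0.26] 7.14
125.69999999999999 71.48 [578.41 138.56  72.97] 125.7 [-9.7  1.7 29.2] [ 0.25  1.95 -0.31] 7.42
119.69999999999999 70.85 [578.55 138.66  72.39] 119.7 [-8.3  2.4 29.1] [ 0.44  1.77 -0.29] 7.69
113.69999999999999 70.22 [578.66 138.71  71.76] 113.7 [-7.5  1.1 29.3] [ 0.39  1.56 -0.18] 7.97
```

It sinks 0.63 mm per 6° under about 30 N, exactly as the thread should. I continue.

Run:
```python
from h import *
t=telemetry
z=70.22; y=113.7
for s in [6,6,6,6,6,3,3]:
    y-=s; z-=0.105*s
    robot.move_straight([577.9,138,z],[180,0,y],v=5)
    f=t.current_force(); p=t.current_tcp_pos()
    print(round(149.7-y,1),round(z,2),np.round(p,2),np.round(t.current_orientation()[2],1),np.round(f,1),np.round(t.current_ft_torque(),2),round(t.current_clock(),2))
    if f[2]<26: z-=(30-f[2])/14
    if f[2]>37: z+=(f[2]-31)/14
im=imaging.get_image('wrist');save('w4',im)
im=imaging.get_image('scene');save('s4',im)
```

```text
42.0 69.59 [578.8  138.79  71.15] 107.7 [-6.5  1.9 26.9] [ 0.48  1.48 -0.31] 8.24
48.0 68.96 [578.93 138.87  70.54] 101.7 [-5.8  2.7 29.2] [ 0.67  1.32 -0.15] 8.52
54.0 68.33 [579.09 138.8   69.91] 95.7 [-4.9  3.1 28.1] [ 0.6   1.34 -0.24] 8.79
60.0 67.7 [579.21 138.81  69.29] 89.7 [-4.1  3.4 28.3] [ 0.88  1.02 -0.18] 9.07
66.0 67.07 [579.36 138.8   68.95] 83.7 [-5.9  2.9 31.6] [ 0.68  1.26 -0.17] 9.34
69.0 66.76 [579.44 138.79  68.85] 80.7 [-5.5  3.2 36.2] [0.66 1.53 0.1 ] 9.59
72.0 66.44 [579.57 138.79  68.79] 77.7 [-8.1  3.3 41.4] [0.57 1.76 0.07] 9.84
```

View pics/w4.png

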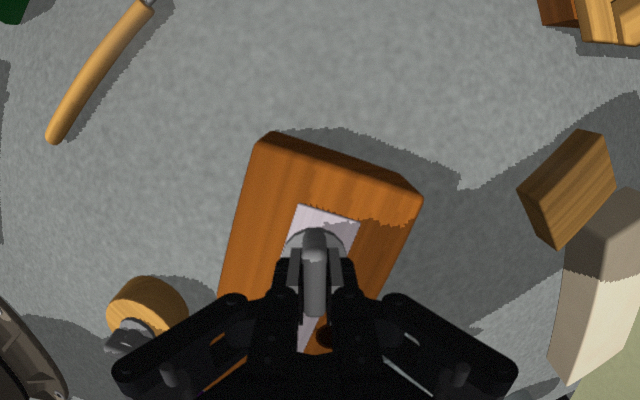

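The sinking stopped at about 63–66° and the force then rose, which is consistent with the collar sitting on the strap. I relieve the load, release, back off straight up and check.

Run:
```python
from h import *
t=telemetry
robot.move_straight([579.3,138.6,68.5],v=10)
print(t.current_force(),t.current_tcp_pos())
grip(1.0)
print(t.current_width(),t.current_force(),t.current_tcp_pos())
p=t.current_tcp_pos()
robot.move_straight([p[0],p[1],190],v=100)
robot.wait(0.3)
print(t.current_clock(),t.current_force(),t.current_tcp_pos(),t.current_orientation())
im=imaging.get_image('wrist');save('w5',im)
print([(r['uv'],r['confidence']) for r in nets.find_in('glass','wrist')])
im=imaging.get_image('scene');save('s5',im)
print([(r['uv'],r['confidence']) for r in nets.find_in('glass','scene')])
save('s5c',cv2.resize(im[220:320,235:355],None,fx=5,fy=5,interpolation=cv2.INTER_CUBIC))
```

```text
[-3.73528452  0.48823917 14.27504885] [579.52526142 138.81921431  69.14204509]
0.9977489855926742 [-0.34959405  0.01710884  1.48741625] [579.29572076 138.59140798  68.48576924]
12.725 [-0.11682616  0.41713346 -0.46115571] [579.23984868 138.5159771  189.78705941] [-1.79987692e+02  1.75608114e-02  7.76942071e+01]
[([371.7, 298.7], 0.89)]
[([260.4, 299.4], 0.75)]
```

View pics/w5.png

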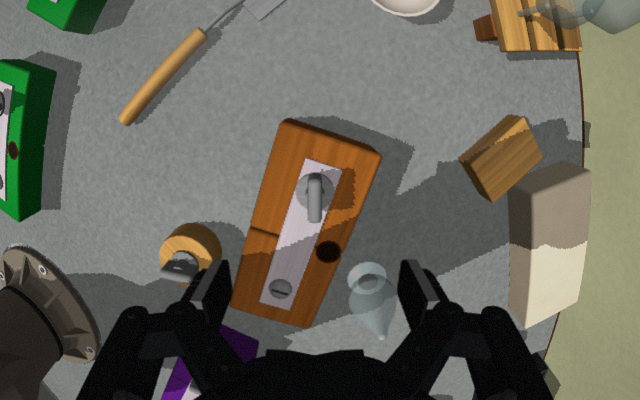

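View pics/s5c.png

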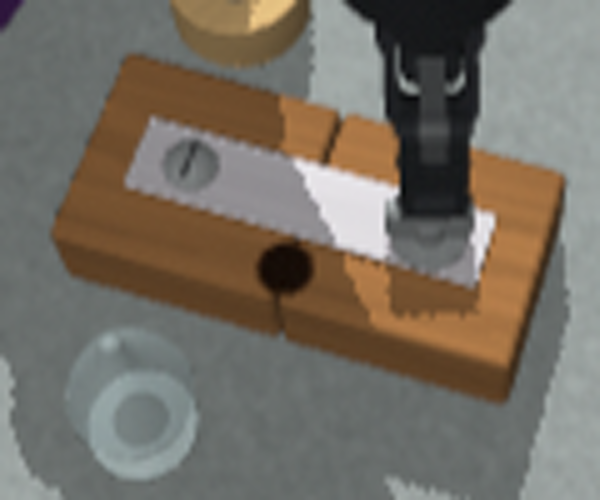

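Run:
```python
from h import *
im=cv2.imread('pics/w5.png')
save('w5c',cv2.resize(im[155:240,265:365],None,fx=7,fy=7,interpolation=cv2.INTER_CUBIC))
```

```text
(no output)
```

View pics/w5c.png

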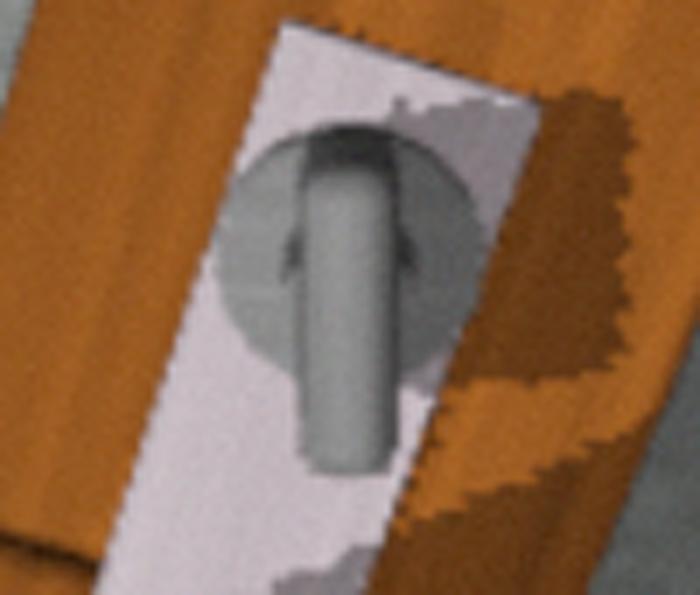

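The wing now lies along tool x at yaw 77.7°, about 72° (1.26 rad) clockwise from its start. The collar lies flat on the strap, and the glass is where it was (scene (260,299)). I hand in.

Run:
```python
from h import *
robot.finish_job(); print(telemetry.current_clock())
```

```text
the job is handed in; nothing more can be done
the job is handed in; nothing more can be done
```

The wing screw on the brown mould is turned down and, by the force and height readings, seated on the strap. I gripped it by the wing, pressed with about 30 N (41 N at the end) and turned it 72° clockwise (1.26 rad). Then I eased the load, let go and backed straight up, and handed the job in at about 13 s.

- **Sinking:** it went down steadily at about 0.105 mm per degree, as the thread should. It stopped at roughly 63–66° while the force kept rising, which fits the collar resting on the strap.
- **Wing angle:** the last wrist picture shows the wing at 77.7°, so it turned with the gripper and did not slip. The collar lies flat on the strap with no visible gap.
- **Glass:** it stands at the same pixel in the scene view as before, about (260,299).
- **Robot:** the gripper is open, 190 mm above the table and touching nothing.

**Not fully settled:** I did not measure the final depth directly. The hand's travel after the first push was about 6.7 mm, against 7.0 expected. I put the 0.3 mm difference down to give in the arm and grip.

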